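# Turn the food warmer up one click and start it

### The arm

A 7-joint arm with a two-finger parallel gripper is mounted at the origin on the work surface. World frame = base frame: x ahead of the robot, y to its left, z up, the work surface at z = 0. Lengths are in m, angles in rad, forces in N, time in s.
With the tool pointing down it reaches from about 0.4 to 0.85 m from the base axis. Payload 4.5 kg.
Tool frame: the origin (TCP) lies between the finger pads; the fingertips stand 8 mm ahead of it and the grasp point (between the pads) lies 11 mm behind it (robot.tcp_to_tips is the distance from the TCP to the fingertips, in m); z points along the fingers, x is the direction in which the jaws open and shut, and the axes are right-handed (so a half turn about z gives the same grasp; the last joint's range is limited). The gripper opens to 88 mm and grips with 3 to 60 N. Pads are 18 mm wide; open, the fingers measure 123 mm over their backs; the gripper's body (75 mm by 187 mm) begins 45 mm behind the grasp point.
Start: joints at [-1.284, 0.689, -0.195, 1.565, 0.157, 0.902, -0.215], TCP at [0.156, 0.605, 0.247] pointing down, gripper open.
Joint ranges: [-3.01, 3.01], [-0.46, 2.08], [-1.47, 1.51], [0.13, 2.56], [-1, 4.14], [0.04, 2.09], [-2.66, 2.66]. Speed limits (rad/s): [2.57, 2.57, 3.14, 3.14, 3.14, 3.14, 3.14].

### API

Orientations are given as a rotation vector (axis times angle).
In Python, from bench import robot gives the robot as it stands. The module is installed in compiled form; this text tells all that it offers.
- The arm moves only by the shell command python3 -m handwheel 'ROWS'. ROWS is JSON, a list of rows, each an object with "linear": the shift along the tool's x, y, z in m, a list of three; "yaw": the turn about the tool's z in rad; "grip": the closure, from 0 (fully open) to 1 (shut). A call has 1 to 12 rows; each row is the pose to reach, as a shift and turn from the pose commanded when the call began, along the tool's axes at that moment; what a row does not reach only later rows make up. A row lasts 1/10 s, in which the tool goes at most 50 mm and 8.59 degrees, less where a joint would pass 70% of its speed; a pose out of reach is approached as far as the arm can. A call with a gripper value outside its range is refused whole. The fingers move at their own pace and stop on an object; the grip force is fixed at half the most. Time passes only in rows, so rows that repeat a pose let the fingers close. It gives the time, the measured TCP pose, the force and the opening at its end, in the units of the state.
- robot.state(): the state, without advancing time (a new reading comes with each control period).
- robot.read_camera(name): name is "scene" or "side" or "wrist"; returns a dict with "img" (420x560x3 uint8, blue, green, red), "fx", "fy", "cx", "cy" (pixels), "position" and "rotation" of the camera in the world; the wrist camera has in their place "mount" (4x4, takes a point from camera to tool coordinates, whose origin is the TCP and whose axes are the tool frame's). Camera axes: x right, y down, z forward; pixel columns grow to the right and rows downward; lengths in m; the calibration is good to about 2 mm. A picture is of the moment at which its call begins: read the wrist's pose just before it. There is no depth.
- robot.close_job(): hands the job in, once; it reports no verdict.
The state is a dict: "clock": time; "joints": joint angles; "dq": joint speeds; "joint_torque": joint torques, N m; "position": TCP position; "eef_rot": TCP orientation; "force": force on the tool from outside, world axes, zero at the start; "ft_torque": the same for the moment, N m; "gripper_width": opening from 0.0 (shut) to 1.0 (fully open).
Only numpy, scipy, OpenCV 4.12 (cv2) and the standard library are available. Lean on these libraries where they do the work, as an engineer would, in place of code of your own. Each camera call takes 0.05 s, during which the arm holds its last target.

### The job

Turn the big knurled dial on the food warmer clockwise by one click, from the one-stud mark to the two-stud mark, by rubbing closed fingertips along the outside of its rim, not by pinching it. When it has clicked and rests at the two-stud mark, press the round start button beside it all the way down and let it go, leaving the dial on two. Leave the sauce bowls, the ladle rest and the pot lid where they are.

Things in the scene. Friction and masses are not known exactly. Their poses are not given: they have to be found in the camera images.
- warmer: Food warmer, aluminium housing 240 (x) x 360 (y) x 50 mm high, fixed. Origin: centre of its underside, on the counter; x to its rear (away from the robot), y to its left, z up. Flat top 50 mm up. Left half: black warming plate (164 mm across, 4 mm thick, centre y +85 mm) with a bowl on it. Right half: dial (axis x -20, y -85 mm) and start button (x +78, y -138 mm).
- dial_top (a point): Centre of the flat top of the dial, on its upright axis, 77 mm above the counter. Dark steel disc 72 mm across over its knurling (36 upright ridges 1.2 mm proud), 25 mm high, 2 mm above the housing top, white pointer bar on top. At least 40 mm free all round it for fingers.
- mark_two (a point): The two-stud mark: two small flat black studs in a row on the housing top, 52 mm behind the dial's axis along the warmer's x. The one-stud mark lies 0.6 rad anticlockwise of it about the dial's axis, the three-stud mark 0.6 rad clockwise.
- dial (a joint): Turn of the dial in rad, growing clockwise seen from above. Sprung detents at 0 (one stud), 0.6 (two) and 1.2 (three); stops at -0.12 and 1.32. Starts at 0. Leaving a detent takes about 0.05 N m (1.5 N along the rim). Past about 0.3 it tips over to 0.6, past about 0.9 to 1.2; let go between these it settles at 0.6.
- start_top (a point): Centre of the top of the round grey start button (30 mm across, in a black housing standing on the warmer's top). It is pressed straight down, 6 mm travel, against a spring.
- start (a joint): How far the start button is pressed, in m: 0 up, 0.006 fully down (about 5 N). It springs back up when let go.
- bowl_a: Blue ceramic sauce bowl, 100 mm across, 42 mm high, loose on the warming plate. Origin at the centre of its underside. Leave alone.
- bowl_b: A second such bowl, on the counter left of the warmer. Origin at the centre of its underside. Leave alone.
- ladle_rest: Wooden ladle rest, a tray 200 x 85 mm, 20 mm high, lying on the counter right of the warmer. Origin at the centre of its underside. Leave alone.
- pot_lid: Stainless divided pot lid, a disc 180 mm across, 38 mm high with its two handles, lying on the counter behind the warmer. Origin at the centre of its underside. Leave alone.

How it is judged:
On the way, in this order (a step that is already met when the one before it is completed fails the run):
1. the dial rests in the two-stud detent (value of joint dial between 0.5 and 0.7 rad and velocity of joint dial between -0.1 and 0.1 rad/s and value of joint start below 0.002 m), for 0.2 s.
2. the start button is pressed down with the dial on two (value of joint start above 0.0045 m and value of joint dial between 0.5 and 0.7 rad), for 0.05 s.
At the end, for the whole second after the job is handed in: The dial rests at the two-stud mark (0.6 rad, within 0.1), after that the start button was pressed at least 4.5 mm and is up again, and the bowls, ladle rest and lid are within 30 mm of where they stood (all of step 1 and distance of each of bowl_a, bowl_b, ladle_rest, pot_lid from where it was at the start of the episode below 0.03 m); the robot touches nothing.
It fails at once if the dial is pinched across its axis or twisted from its centre instead of being rubbed at its rim (contact force between the fingers and warmer above 0.5 N and horizontal distance between the grasp point and dial_top below 0.015 m).
It fails at once if a bowl, the ladle rest or the pot lid is lifted or shoved away (distance of any of bowl_a, bowl_b, ladle_rest, pot_lid from where it was at the start of the episode above 0.03 m).
It also fails if it takes over 48 s, if anything falls off the work surface, if the arm or the gripper's body presses on something with over 40 N, if the wrist force passes 120 N, or if a joint passes its speed limit or range.

## Working session

There is one attempt and no reset: what is moved stays moved. The work goes in short steps, Python scripts to look and compute and a shell command to move; the robot and the scene stay as the last step left them, time stands still between calls to the robot, and variables do not carry over. Pictures are saved under pics/ and viewed, and the job is handed in when it is done.

```bash
mkdir -p pics; python3 - <<'E'
from bench import robot
import cv2
s=robot.state()
print({k:s[k] for k in('clock','position','eef_rot','force','gripper_width')})
for n in("scene","side","wrist"):
    c=robot.read_camera(n); cv2.imwrite(f"pics/{n}0.png",c["img"])
    print(n,{k:(v.tolist() if hasattr(v,'tolist') else v) for k,v in c.items() if k!='img'})
E
```

```text
{'clock': 0.0, 'position': array([0.15620066, 0.604524  , 0.2459146 ]), 'eef_rot': array([ 2.48267230e+00,  1.92311551e+00, -2.14446199e-03]), 'force': array([-0.01884192,  0.00253618, -0.34390487]), 'gripper_width': 0.9994875096652496}
scene {'fx': 418.17920468182234, 'fy': 418.17920468182234, 'cx': 275.1632578383296, 'cy': 211.10344297255529, 'position': [1.0961126600897113, -0.016801936719911762, 0.7669452855380946], 'rotation': [-2.0703129888690253, -1.6332649047484449, 0.5089561075390635]}
side {'fx': 390.1795599438719, 'fy': 390.1795599438719, 'cx': 273.36137384188044, 'cy': 201.18247558174363, 'position': [0.47829797912087024, -0.3966481360866918, 0.7065210867830863], 'rotation': [-2.4350338306640853, 0.39143062421385605, -0.1513631302830377]}
wrist {'fx': 290.2307174677834, 'fy': 290.2307174677834, 'cx': 281.18582203910444, 'cy': 208.8589296458891, 'mount': [[0.999999871080091, 0.00048703151448281694, 0.00014366663856969002, -0.0012309544995550148], [-0.0005077466416271321, 0.9558704512714195, 0.2937880572445365, -0.07585935610922387], [5.757347814454832e-06, -0.29378809231566044, 0.9558705753293048, -0.13844165784381784], [0.0, 0.0, 0.0, 1.0]]}
```

View pics/scene0.png

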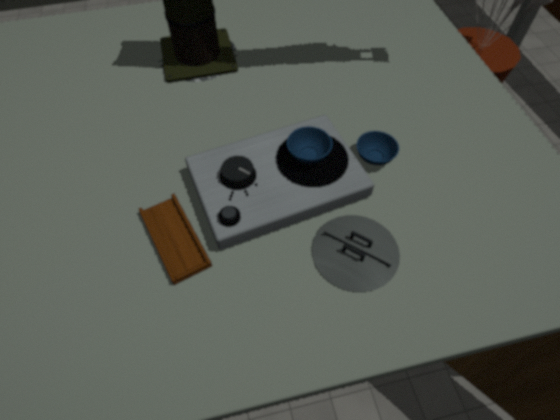

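View pics/side0.png

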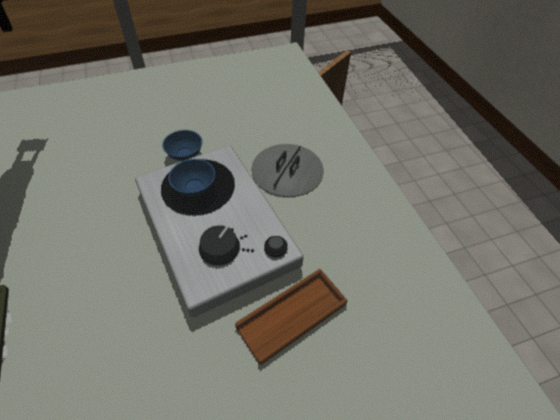

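View pics/wrist0.png

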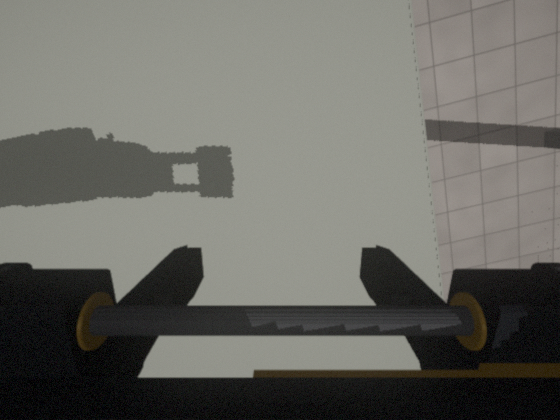

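The scene view has the dial at about (238,170), the start button at (229,214), the bowls at (309,145) and (377,148), the lid at (355,252) and the tray at (175,238). In the side view the dial is near (219,243) and the button near (276,244). The wrist camera shows only bare counter. I'll zoom in next.

```bash
python3 - <<'E'
import cv2,numpy as np
a=cv2.imread("pics/scene0.png")[140:240,180:280]; b=cv2.imread("pics/side0.png")[205:275,190:300]
a=cv2.resize(a,(400,400),interpolation=cv2.INTER_CUBIC); b=cv2.resize(b,(400,254),interpolation=cv2.INTER_CUBIC)
o=np.zeros((400,800,3),np.uint8); o[:,:400]=a;o[:254,400:]=b
cv2.imwrite("pics/zoom0.png",np.clip(o*1.8,0,255).astype(np.uint8))
E
```

```text
(no output)
```

View pics/zoom0.png

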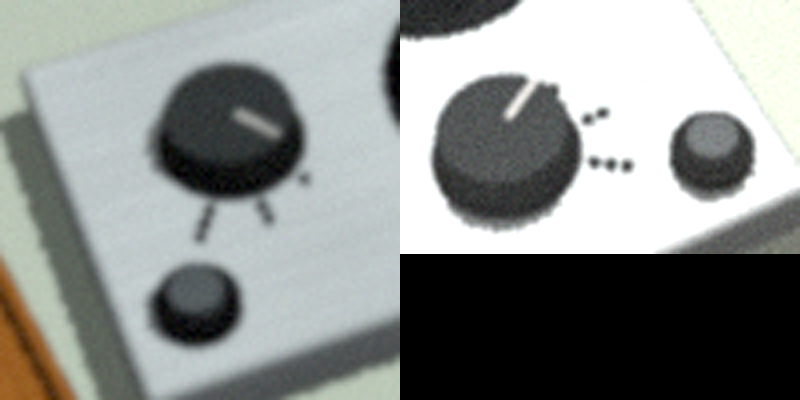

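```bash
cat > h.py <<'E'
import numpy as np,cv2
from scipy.spatial.transform import Rotation as R
from bench import robot
def ray(c,p):
    d=np.array([(p[0]-c['cx'])/c['fx'],(p[1]-c['cy'])/c['fy'],1.])
    if 'mount' in c: Rm,t=c['M'][:3,:3],c['M'][:3,3]
    else: Rm,t=R.from_rotvec(c['rotation']).as_matrix(),np.array(c['position'])
    d=Rm@d; return t,d/np.linalg.norm(d)
def plane(c,p,z):
    o,d=ray(c,p); return o+d*(z-o[2])/d[2]
def tri(a,b):
    A=np.zeros((3,3));v=np.zeros(3)
    for o,d in(a,b):
        P=np.eye(3)-np.outer(d,d);A+=P;v+=P@o
    x=np.linalg.solve(A,v); return x,[np.linalg.norm(np.cross(x-o,d)) for o,d in(a,b)]
def pix(c,X):
    if 'mount' in c: Rm,t=c['M'][:3,:3],c['M'][:3,3]
    else: Rm,t=R.from_rotvec(c['rotation']).as_matrix(),np.array(c['position'])
    q=Rm.T@(np.array(X)-t); return np.array([c['fx']*q[0]/q[2]+c['cx'],c['fy']*q[1]/q[2]+c['cy']])
def cam(n):
    s=robot.state(); c=robot.read_camera(n)
    if 'mount' in c:
        T=np.eye(4);T[:3,:3]=R.from_rotvec(s['eef_rot']).as_matrix();T[:3,3]=s['position']
        c['M']=T@np.array(c['mount'])
    return c
E
python3 - <<'E'
from h import *
np.set_printoptions(precision=4,suppress=True)
S=cam("scene");D=cam("side")
print("tool\n",R.from_rotvec(robot.state()['eef_rot']).as_matrix())
for n,p,q,z in [("dial",(237.75,168.25),(219.2,239),.077),("start",(228.75,212.5),(276.1,243.2),None),("two",(180+265/4,140+213/4),(190+196/3.636,205+116/3.636),.05)]:
    print(n,tri(ray(S,p),ray(D,q)), [plane(S,p,z)[:2],plane(D,q,z)[:2]] if z else '')
for n,c,i in(("scene",S,0),("side",D,1)):
    hsv=cv2.cvtColor(c['img'],cv2.COLOR_BGR2HSV)
    m=cv2.inRange(hsv,(90,110,20),(130,255,255))
    N,l,st,ce=cv2.connectedComponentsWithStats(m)
    for k in range(1,N):
        if st[k,4]>200: print(n,'blue',st[k],plane(c,ce[k],.04)[:2])
    m=cv2.inRange(hsv,(0,120,50),(20,255,255))
    N,l,st,ce=cv2.connectedComponentsWithStats(m)
    for k in range(1,N):
        if st[k,4]>200: print(n,'orange',st[k],plane(c,ce[k],.01)[:2])
E
```

```text
tool
 [[ 0.25    0.9682 -0.0001]
 [ 0.9682 -0.25   -0.0008]
 [-0.0008  0.0001 -1.    ]]
dial (array([0.5164, 0.0307, 0.076 ]), [np.float64(0.0007959299464679996), np.float64(0.0007959299464680904)]) [array([0.5165, 0.0312]), array([0.5167, 0.0291])]
start (array([ 0.6191, -0.0075,  0.0682]), [np.float64(0.0010485790763434526), np.float64(0.0010485790763434184)]) 
two (array([0.5665, 0.0377, 0.0498]), [np.float64(0.0006733850132204718), np.float64(0.0006733850132205697)]) [array([0.566 , 0.0382]), array([0.5667, 0.0369])]
scene blue [ 286  128   48   34 1253] [0.4541 0.2101]
scene blue [ 357  132   41   32 1002] [0.5004 0.3596]
scene orange [ 459   27   62   46 1588] [0.1894 0.8468]
scene orange [ 140  195   71   89 3118] [ 0.6187 -0.1282]
side blue [166 139  34  18 292] [0.4971 0.3388]
side blue [168 169  46  24 556] [0.4954 0.2248]
side orange [   0    0  125   62 5911] [0.1842 1.1375]
side orange [ 128    0  164   40 4539] [0.6903 1.074 ]
side orange [306   0  75  15 651] [1.2055 0.998 ]
side orange [ 236  270  110   93 4404] [ 0.6047 -0.1324]
```

The dial is at about (0.5165, 0.0305), the start button at about (0.619, -0.0075, 0.068), and the warmer's yaw is about 0.144 rad. The tool is already well oriented. I'll come in on the robot side of the dial with tool +y facing it, then rub along tool +x, using the flat finger face like a rack.

```bash
python3 -m handwheel '[{"linear":[-0.03,0.03,0],"yaw":0,"grip":1},{"linear":[-0.07,0.063,0],"yaw":0,"grip":1},{"linear":[-0.11,0.1,0],"yaw":0,"grip":1},{"linear":[-0.15,0.134,0],"yaw":0,"grip":1},{"linear":[-0.19,0.17,0],"yaw":0,"grip":1},{"linear":[-0.23,0.206,0],"yaw":0,"grip":1},{"linear":[-0.27,0.242,0],"yaw":0,"grip":1},{"linear":[-0.31,0.277,0],"yaw":0,"grip":1},{"linear":[-0.35,0.313,0],"yaw":0,"grip":1},{"linear":[-0.39,0.349,0],"yaw":0,"grip":1},{"linear":[-0.43,0.385,0],"yaw":0,"grip":1},{"linear":[-0.46,0.415,0],"yaw":0,"grip":1}]'; python3 -m handwheel '[{"linear":[-0.01,0.007,0.03],"yaw":0,"grip":1},{"linear":[-0.018,0.012,0.06],"yaw":0,"grip":1},{"linear":[-0.018,0.012,0.08],"yaw":0,"grip":1},{"linear":[-0.018,0.012,0.08],"yaw":0,"grip":1},{"linear":[-0.018,0.012,0.08],"yaw":0,"grip":1}]'
python3 - <<'E'
from h import *
for n in("scene","side","wrist"):
    c=cam(n); cv2.imwrite(f"pics/{n}1.png",c["img"])
s=robot.state();T=R.from_rotvec(s['eef_rot']).as_matrix()
print(s['position'],s['force'],s['gripper_width'],T.T@(np.array([.5165,.0305,.077])-s['position']),T)
a=cv2.imread("pics/scene1.png")[100:240,170:310]; b=cv2.imread("pics/side1.png")[165:275,180:290]
cv2.imwrite("pics/z1.png",np.hstack([cv2.resize(a,(400,400)),cv2.resize(b,(400,400))]))
E
```

```text
clock: 1.45
position: [0.4304, 0.0778, 0.2469]
eef_rot: [2.484, 1.924, 0.001]
force: [0.8, 0.7, -0.1]
gripper_width: 0.004
clock: 1.95
position: [0.437, 0.0597, 0.167]
eef_rot: [-2.483, -1.924, 0.0]
force: [0.1, 0.6, 0.8]
gripper_width: 0.002
[0.43760051 0.05994091 0.16778535] [0.44889495 0.52838273 0.34731506] 0.005956924139832063 [-0.00894661  0.08356557  0.090943  ] [[ 2.49433482e-01  9.68389257e-01  2.27692601e-03]
 [ 9.68391084e-01 -2.49435688e-01  7.38251817e-04]
 [ 1.28286173e-03  2.02081013e-03 -9.99997135e-01]]
```

View pics/z1.png

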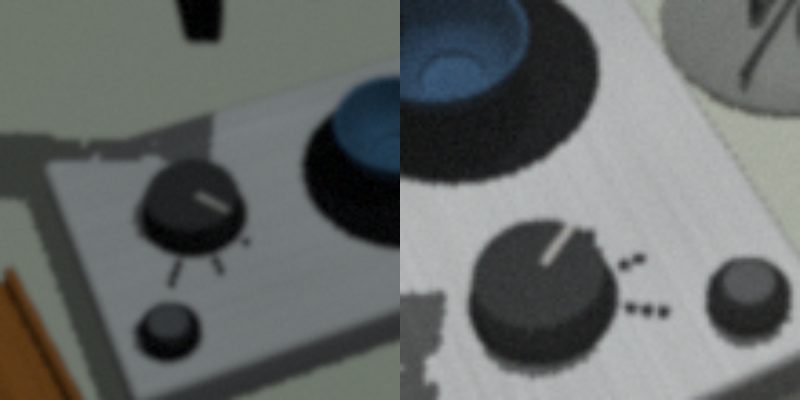

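View pics/wrist1.png

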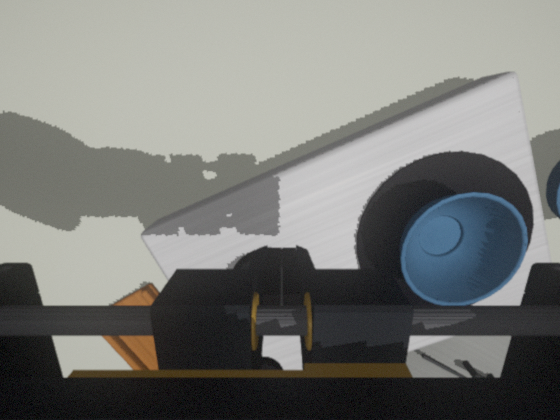

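The closed tip is only about 16 mm wide at its end. The dial is 84 mm ahead along tool y and 9 mm along tool x. I'll descend in front of the dial, then creep in.

```bash
python3 -m handwheel '[{"linear":[0,0.01,0.02],"yaw":0,"grip":1},{"linear":[0,0.02,0.045],"yaw":0,"grip":1},{"linear":[0,0.02,0.07],"yaw":0,"grip":1},{"linear":[0,0.02,0.085],"yaw":0,"grip":1},{"linear":[0,0.02,0.095],"yaw":0,"grip":1},{"linear":[0,0.02,0.1],"yaw":0,"grip":1},{"linear":[0,0.02,0.1],"yaw":0,"grip":1},{"linear":[0,0.02,0.1],"yaw":0,"grip":1}]'
python3 - <<'E'
from h import *
for n in("scene","side"):
    c=cam(n); cv2.imwrite(f"pics/{n}2.png",c["img"])
s=robot.state();T=R.from_rotvec(s['eef_rot']).as_matrix()
print(s['position'],s['force'],T.T@s['force'],T.T@(np.array([.5165,.0305,.077])-s['position']))
a=cv2.imread("pics/scene2.png")[100:240,170:310]; b=cv2.imread("pics/side2.png")[165:275,180:290]
cv2.imwrite("pics/z2.png",np.hstack([cv2.resize(a,(400,400)),cv2.resize(b,(400,400))]))
E
```

```text
clock: 2.9
position: [0.4567, 0.0545, 0.0674]
eef_rot: [2.483, 1.923, 0.002]
force: [-1.3, 0.3, -0.2]
gripper_width: 0.006
[0.45671749 0.05447907 0.06739964] [0.5246556  0.34806155 0.26850747] [ 0.46848293  0.42118755 -0.26764042] [-0.00824957  0.06389215 -0.00953149]
```

View pics/z2.png

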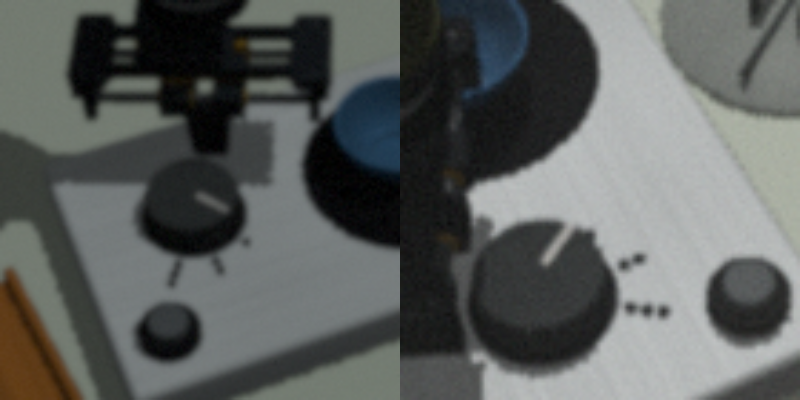

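The tip is down beside the rim, but 8 mm to the wrong (left) side of the start of the stroke. I'll shift it -17 mm in x and creep in.

```bash
python3 -m handwheel '[{"linear":[-0.01,0,0],"yaw":0,"grip":1},{"linear":[-0.017,0.004,0],"yaw":0,"grip":1},{"linear":[-0.017,0.010,0],"yaw":0,"grip":1},{"linear":[-0.017,0.013,0],"yaw":0,"grip":1},{"linear":[-0.017,0.013,0],"yaw":0,"grip":1},{"linear":[-0.017,0.013,0],"yaw":0,"grip":1}]'; for i in 1 ; do python3 -m handwheel '[{"linear":[0,0.002,0],"yaw":0,"grip":1},{"linear":[0,0.002,0],"yaw":0,"grip":1}]';python3 -m handwheel '[{"linear":[0,0.002,0],"yaw":0,"grip":1},{"linear":[0,0.002,0],"yaw":0,"grip":1}]';python3 -m handwheel '[{"linear":[0,0.002,0],"yaw":0,"grip":1},{"linear":[0,0.002,0],"yaw":0,"grip":1}]'; done
python3 - <<'E'
from h import *
s=robot.state();T=R.from_rotvec(s['eef_rot']).as_matrix()
print(s['position'],s['force'],T.T@s['force'],T.T@(np.array([.5165,.0305,.077])-s['position']))
E
```

```text
clock: 3.6
position: [0.4648, 0.0349, 0.0667]
eef_rot: [-2.483, -1.924, -0.001]
force: [0.0, -0.1, -0.2]
gripper_width: 0.006
clock: 3.8
position: [0.4668, 0.0343, 0.0667]
eef_rot: [-2.483, -1.924, -0.0]
force: [0.3, 1.2, 0.3]
gripper_width: 0.003
clock: 4.0
position: [0.4675, 0.0339, 0.0666]
eef_rot: [-2.482, -1.924, 0.002]
force: [-3.3, 0.5, 1.1]
gripper_width: 0.005
clock: 4.2
position: [0.4676, 0.0335, 0.0665]
eef_rot: [-2.48, -1.924, 0.007]
force: [-5.9, 1.4, 3.8]
gripper_width: 0.001
[0.46760838 0.03354765 0.06654578] [-5.89502612  1.42989     3.75303209] [-0.08592211 -6.08408365 -3.72259476] [ 0.00918329  0.04806212 -0.01070836]
```

I have contact, with 6 N radial at 48 mm. I'll press 1.5 mm more and rub along +x.

```bash
python3 -m handwheel '[{"linear":[0,0.0015,0],"yaw":0,"grip":1},{"linear":[0.002,0.0015,0],"yaw":0,"grip":1},{"linear":[0.004,0.0015,0],"yaw":0,"grip":1},{"linear":[0.006,0.0015,0],"yaw":0,"grip":1},{"linear":[0.008,0.0015,0],"yaw":0,"grip":1}]'
python3 - <<'E'
from h import *
for n in("scene","side"):
    c=cam(n); cv2.imwrite(f"pics/{n}3.png",c["img"])
s=robot.state();T=R.from_rotvec(s['eef_rot']).as_matrix()
print(s['position'],s['force'],T.T@s['force'],T.T@(np.array([.5165,.0305,.077])-s['position']))
a=cv2.imread("pics/scene3.png")[100:240,170:310]; b=cv2.imread("pics/side3.png")[165:275,180:290]
cv2.imwrite("pics/z3.png",np.hstack([cv2.resize(a,(400,400)),cv2.resize(b,(400,400))]))
E
```

```text
clock: 4.7
position: [0.4702, 0.0398, 0.0664]
eef_rot: [-2.481, -1.922, 0.011]
force: [-6.4, -1.0, 2.3]
gripper_width: 0.001
[0.47011845 0.03959537 0.06640295] [-5.72382117 -1.58538552  2.38703504] [-2.97652531 -5.1606439  -2.341274  ] [ 0.00274794  0.04711308 -0.01091228]
```

View pics/z3.png

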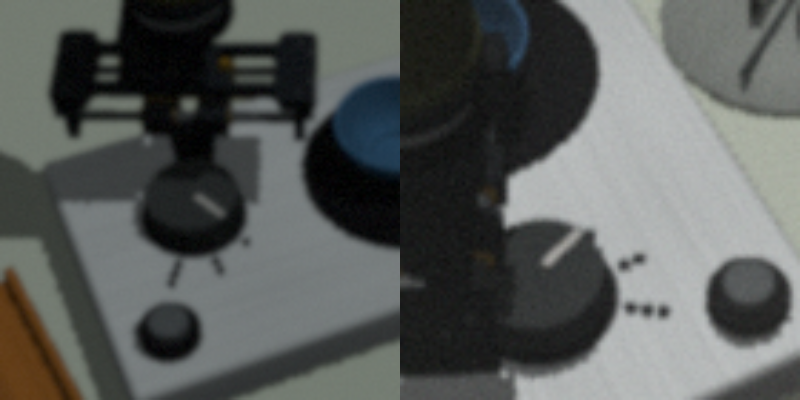

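The dial has started turning. The pointer tip in the scene crop moved from (228,212) to (223,217), and tangential force is 3 N against 5 N radial. I'll carry the stroke on.

```bash
python3 -m handwheel '[{"linear":[0.002,0.0005,0],"yaw":0,"grip":1},{"linear":[0.004,0.001,0],"yaw":0,"grip":1},{"linear":[0.006,0.001,0],"yaw":0,"grip":1},{"linear":[0.008,0.001,0],"yaw":0,"grip":1}]'
python3 - <<'E'
from h import *
for n in("scene","side"):
    c=cam(n); cv2.imwrite(f"pics/{n}4.png",c["img"])
s=robot.state();T=R.from_rotvec(s['eef_rot']).as_matrix()
print(s['position'],s['force'],T.T@s['force'],T.T@(np.array([.5165,.0305,.077])-s['position']))
a=cv2.imread("pics/scene4.png")[100:240,170:310]; b=cv2.imread("pics/side4.png")[165:275,180:290]
cv2.imwrite("pics/z4.png",np.hstack([cv2.resize(a,(400,400)),cv2.resize(b,(400,400))]))
E
```

```text
clock: 5.2
position: [0.4712, 0.0472, 0.0663]
eef_rot: [-2.48, -1.921, 0.016]
force: [-9.7, 2.4, 6.1]
gripper_width: 0.006
[0.47151327 0.04847257 0.06635035] [-10.21308557   3.96059969   5.33397019] [  1.28112234 -10.92518518  -5.23867913] [-0.00627191  0.04794179 -0.01106718]
```

View pics/z4.png

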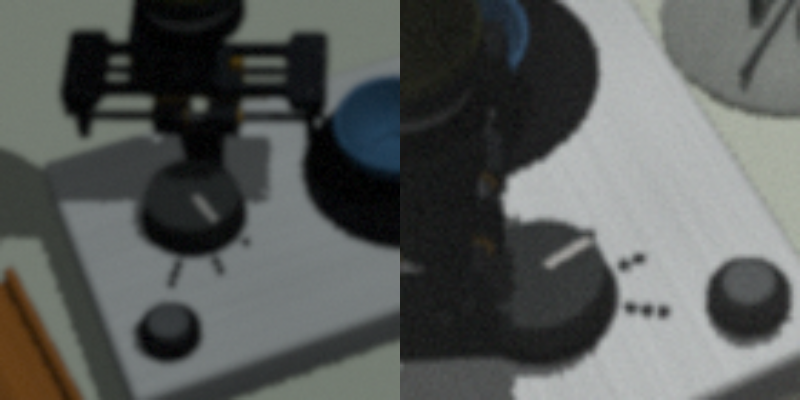

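Tangential force has reversed to +1.3 N, so the dial is past its tipping point and pulling itself forward. I'll give it another 4 mm, then retreat straight back.

```bash
python3 -m handwheel '[{"linear":[0.002,0,0],"yaw":0,"grip":1},{"linear":[0.004,0,0],"yaw":0,"grip":1},{"linear":[0.005,-0.004,0],"yaw":0,"grip":1},{"linear":[0.005,-0.012,0],"yaw":0,"grip":1},{"linear":[0.005,-0.022,0],"yaw":0,"grip":1},{"linear":[0.005,-0.022,-0.03],"yaw":0,"grip":1},{"linear":[0.005,-0.022,-0.06],"yaw":0,"grip":1},{"linear":[0.005,-0.022,-0.06],"yaw":0,"grip":1}]'
python3 - <<'E'
from h import *
for n in("scene","side"):
    c=cam(n); cv2.imwrite(f"pics/{n}5.png",c["img"])
s=robot.state();T=R.from_rotvec(s['eef_rot']).as_matrix()
print(s['position'],T.T@s['force'],T.T@(np.array([.5165,.0305,.077])-s['position']),"start",T.T@(np.array([.619,-.0075,.068])-s['position']))
a=cv2.imread("pics/scene5.png")[100:240,170:310]; b=cv2.imread("pics/side5.png")[165:275,180:290]
cv2.imwrite("pics/z5.png",np.hstack([cv2.resize(a,(400,400)),cv2.resize(b,(400,400))]))
E
```

```text
clock: 6.1
position: [0.4583, 0.0587, 0.1293]
eef_rot: [2.482, 1.922, 0.009]
force: [0.1, 0.0, -0.4]
gripper_width: 0.004
[0.45714597 0.05833075 0.12710339] [-0.42104231 -0.72838223 -0.32125903] [-0.01211856  0.06434096  0.05021137] start [-0.02324159  0.17307491  0.05940141]
```

View pics/z5.png

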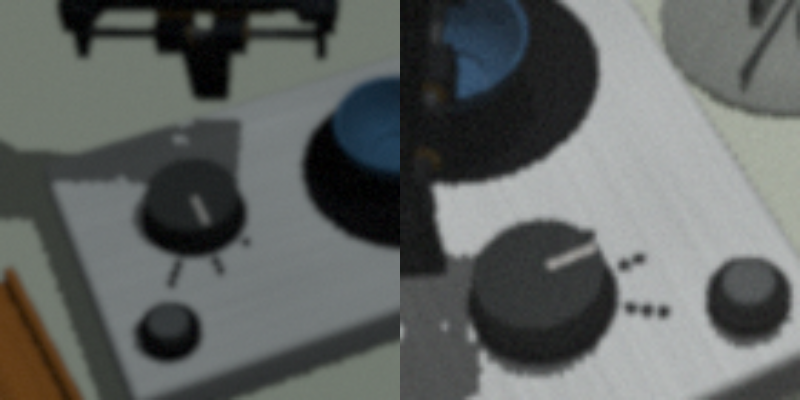

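The pointer bar runs from (192,196) to (207,222) in the scene crop and from (547,267) to (597,247) in the side crop, aimed at the two-stud row. I'll check the angle numerically.

```bash
python3 - <<'E'
from h import *
S=cam("scene");D=cam("side")
def ang(c,ps,f):
    a,b=[plane(c,f(p),.077)[:2] for p in ps]; d=b-a; return np.arctan2(d[1],d[0])
fs=lambda p:(170+p[0]/400*140,100+p[1]/400*140); fd=lambda p:(180+(p[0]-400)/400*110,165+p[1]/400*110)
for n,c,f,p0,p1 in(("scene",S,fs,[(195,192),(228,212)],[(192,196),(207,222)]),("side",D,fd,[(544,264),(573,229)],[(547,267),(597,247)])):
    print(n,"before",ang(c,p0,f)-.144,"after",ang(c,p1,f)-.144,"(0=mark two, +0.6=mark one)")
E
```

```text
scene before 0.5425377623440556 after 0.08382131848281177 (0=mark two, +0.6=mark one)
side before 0.5625826495007251 after 0.0017314637674446243 (0=mark two, +0.6=mark one)
```

Both views put the dial at two (0.00–0.08 rad, within pixel error). Next I'll move above the start button.

```bash
python3 -m handwheel '[{"linear":[-0.004,0.03,0],"yaw":0,"grip":1},{"linear":[-0.01,0.07,0],"yaw":0,"grip":1},{"linear":[-0.015,0.11,0],"yaw":0,"grip":1},{"linear":[-0.02,0.145,0],"yaw":0,"grip":1},{"linear":[-0.023,0.165,0],"yaw":0,"grip":1},{"linear":[-0.023,0.173,0],"yaw":0,"grip":1},{"linear":[-0.023,0.173,0.02],"yaw":0,"grip":1},{"linear":[-0.023,0.173,0.035],"yaw":0,"grip":1},{"linear":[-0.023,0.173,0.035],"yaw":0,"grip":1},{"linear":[-0.023,0.173,0.035],"yaw":0,"grip":1}]'
python3 - <<'E'
from h import *
for n in("scene","side"):
    c=cam(n); cv2.imwrite(f"pics/{n}6.png",c["img"])
    s=robot.state();T=R.from_rotvec(s['eef_rot']).as_matrix(); print(n,"tip pixel",pix(c,s['position']+T[:,2]*.008))
print(s['position'],T.T@s['force'],"start",T.T@(np.array([.619,-.0075,.068])-s['position']))
a=cv2.imread("pics/scene6.png")[140:240,180:280]; b=cv2.imread("pics/side6.png")[165:275,210:320]
cv2.imwrite("pics/z6.png",np.hstack([cv2.resize(a,(400,400)),cv2.resize(b,(400,400))]))
E
```

```text
clock: 7.3
position: [0.6175, -0.0066, 0.0911]
eef_rot: [-2.482, -1.924, 0.003]
force: [-0.2, -1.0, 1.2]
gripper_width: -0.001
scene tip pixel [227.95068711 208.05412999]
side tip pixel [275.42673197 237.97800098]
[ 0.61858389 -0.00673067  0.09219011] [-0.56861434 -0.06917493 -0.59317862] start [-0.0006481   0.00058483  0.02419017]
```

View pics/z6.png

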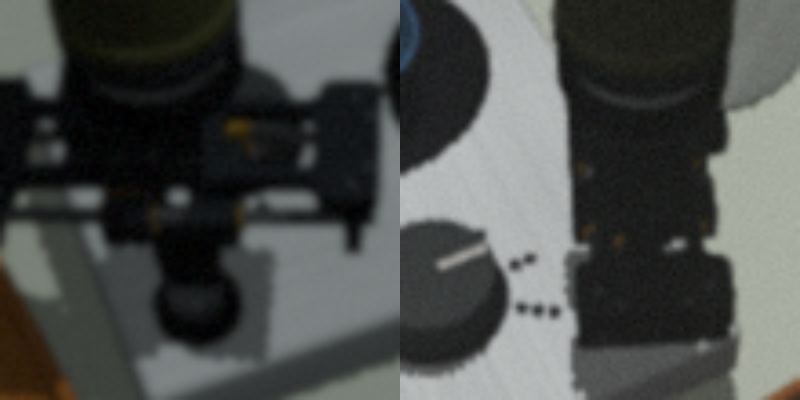

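The tip at about (190,285) is over the button cap in the scene crop, and the dial still points at two. I'll press in steps and watch the force.

```bash
python3 -m handwheel '[{"linear":[0,0,0.008],"yaw":0,"grip":1},{"linear":[0,0,0.014],"yaw":0,"grip":1},{"linear":[0,0,0.014],"yaw":0,"grip":1}]'
python3 -m handwheel '[{"linear":[0,0,0.002],"yaw":0,"grip":1},{"linear":[0,0,0.004],"yaw":0,"grip":1},{"linear":[0,0,0.004],"yaw":0,"grip":1}]'
python3 -m handwheel '[{"linear":[0,0,0.002],"yaw":0,"grip":1},{"linear":[0,0,0.004],"yaw":0,"grip":1},{"linear":[0,0,0.004],"yaw":0,"grip":1}]'
```

```text
clock: 7.7
position: [0.6189, -0.0071, 0.0774]
eef_rot: [2.484, 1.924, 0.001]
force: [0.4, -0.8, 3.0]
gripper_width: 0.006
clock: 8.0
position: [0.6188, -0.0071, 0.0745]
eef_rot: [2.483, 1.923, 0.001]
force: [-1.0, 0.3, 8.1]
gripper_width: 0.004
clock: 8.3
position: [0.619, -0.007, 0.074]
eef_rot: [2.482, 1.922, 0.002]
force: [-7.6, 0.3, 34.3]
gripper_width: 0.003
```

The tip has met a hard stop: 34 N at z 0.074. First contact was already 3 N at 0.0774. I'll take a picture before letting go.

```bash
python3 - <<'E'
from h import *
for n in("scene","side"):
    c=cam(n); cv2.imwrite(f"pics/{n}7.png",c["img"])
s=robot.state(); print(s['position'],s['force'],s['ft_torque'])
f=lambda k,n,x:cv2.resize(cv2.imread(f"pics/{n}{k}.png")[x],(400,400),interpolation=cv2.INTER_CUBIC)
x=np.s_[185:235,205:255]
o=np.hstack([f(5,"scene",x),f(7,"scene",x)])
cv2.imwrite("pics/z7.png",np.clip(o*2.,0,255).astype(np.uint8))
E
```

```text
[ 0.61896733 -0.00708726  0.07403102] [-8.72543703 -0.82591994 33.35582808] [-0.03268466  1.74421536  0.00634858]
```

View pics/z7.png

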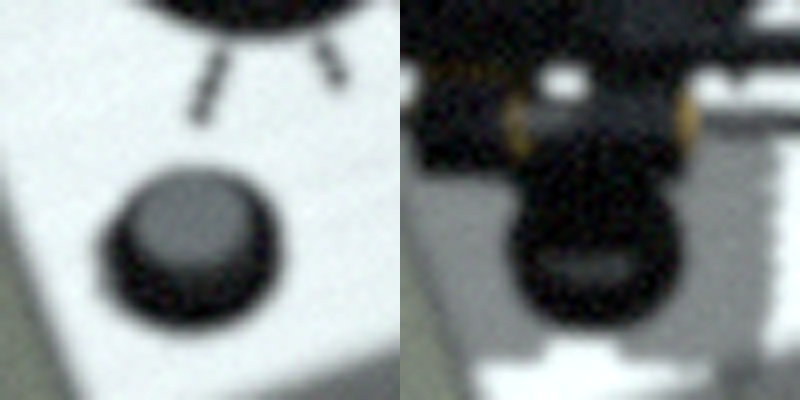

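The cap's front edge has dropped from y≈268 to ≈283 in the crop. That is about 2 px, which matches 6 mm of travel, so the button is fully down. Now I'll release and rise clear.

```bash
python3 -m handwheel '[{"linear":[0,0,-0.01],"yaw":0,"grip":1},{"linear":[0,0,-0.03],"yaw":0,"grip":1},{"linear":[0,0,-0.06],"yaw":0,"grip":1},{"linear":[-0.01,-0.03,-0.09],"yaw":0,"grip":1},{"linear":[-0.02,-0.07,-0.11],"yaw":0,"grip":1},{"linear":[-0.02,-0.11,-0.12],"yaw":0,"grip":1},{"linear":[-0.02,-0.15,-0.12],"yaw":0,"grip":1},{"linear":[-0.02,-0.18,-0.12],"yaw":0,"grip":1},{"linear":[-0.02,-0.18,-0.12],"yaw":0,"grip":1},{"linear":[-0.02,-0.18,-0.12],"yaw":0,"grip":1}]'
python3 - <<'E'
from h import *
for n in("scene","side"):
    c=cam(n); cv2.imwrite(f"pics/{n}8.png",c["img"])
s=robot.state(); print(s['position'],s['force'])
a=cv2.imread("pics/scene8.png")[110:300,130:410]; b=cv2.imread("pics/side8.png")[205:275,190:300]
a0=cv2.imread("pics/scene0.png")[110:300,130:410]
o=np.zeros((600,800,3),np.uint8);o[:271,:400]=cv2.resize(a0,(400,271));o[:271,400:]=cv2.resize(a,(400,271))
o[300:555,:400]=cv2.resize(b,(400,255));o[300:600,400:700]=cv2.resize(cv2.imread("pics/scene8.png")[140:240,180:280],(300,300))
cv2.imwrite("pics/z8.png",np.clip(o*1.6,0,255).astype(np.uint8))
E
```

```text
clock: 9.4
position: [0.4393, 0.0185, 0.1898]
eef_rot: [2.483, 1.924, 0.0]
force: [-0.2, 0.0, -1.1]
gripper_width: 0.007
[0.44066366 0.01838252 0.18965936] [ 0.19246354 -0.76510102  0.51022235]
```

View pics/z8.png

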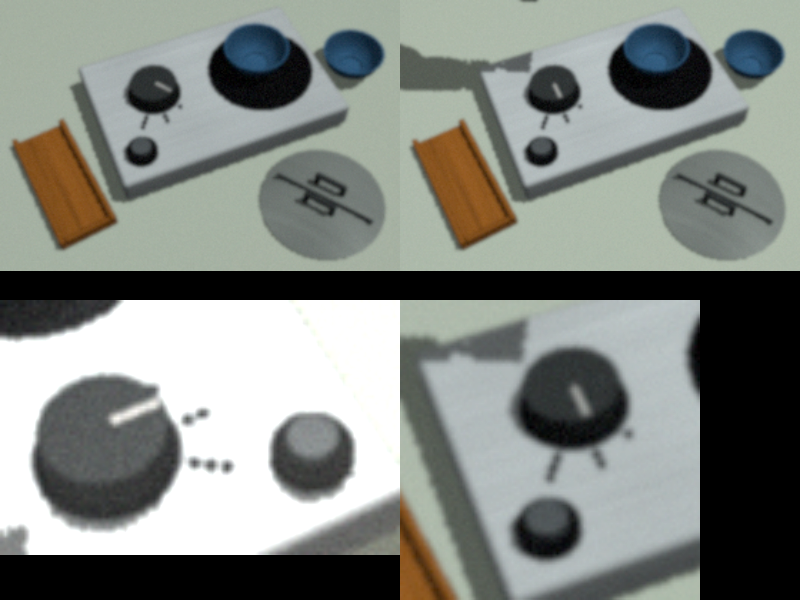

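The dial points at the two studs at about (195,415) in the side crop. The button cap is up again, and the bowls, tray and lid look the same as at the start. The arm is clear of everything, so I'm handing in.

```bash
python3 -c "
from bench import robot
print(robot.close_job())"
```

```text
the job is handed in; nothing more can be done
None
```

The dial is on the two-stud mark and the start button has been pressed and let go. I handed the job in at about 9.5 s; it returned no verdict.

- **Dial:** I rubbed closed fingertips along the robot side of the rim, with 5–11 N radial force. The tangential force reversed as it tipped over, and I retreated. Afterwards the side view put the pointer 0.00 rad from the two-stud mark. The scene view said 0.08 rad, a difference I put down to pixel error, and the last pictures still show it at two.
- **Start button:** I pressed to a hard stop, 34 N at the wrist. The cap dropped by about 2 px, which fits the full 6 mm travel, and the last pictures show it up again. First contact came about 2–3 mm higher than my triangulated button height, so that estimate was a little low.
- **Everything else:** The bowls, ladle rest and lid look unmoved when the first and last scene pictures are compared by eye. The arm stood clear at z 0.19 with wrist force around 1 N.

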